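Stopper the blue carafe

ROBOT

A 6-joint arm with a two-finger parallel gripper is mounted at the origin on a cart in front of the work surface, level with it; the furniture and walls round the work are solid. World frame = base frame: x ahead of the robot, y to its left, z up, the work surface at z = 0. Lengths are in m, angles in rad, forces in N, time in s.
With the tool pointing down it reaches from about 0.35 to 0.8 m from the base axis. Payload 7.3 kg.
Tool frame: the origin (TCP) lies between the finger pads; the fingertips stand 25 mm ahead of it and the grasp point (between the pads) lies 6 mm ahead of it (r.tip_extent is the distance from the TCP to the fingertips, in m); z points along the fingers, y is the direction in which the jaws open and shut (so a half turn about z gives the same grasp; the last joint's range is limited). The gripper opens to 85 mm and grips with 20 to 120 N. Pads are 22 mm wide; open, the fingers measure 114 mm over their backs; the gripper's body (76 mm by 85 mm) begins 54 mm behind the grasp point. The pads swing forward as they close: fully open they stand 13 mm farther back than shut.
Start: joints at [0.99, 0.342, 1.524, -0, 1.275, -0.146], TCP at [0.221, 0.476, 0.256] pointing down, gripper open.
Joint ranges: [-2.53, 2.53], [-0.77, 2.02], [0.04, 2.7], [-1, 4.14], [0.28, 2.66], [-3.11, 3.11]. Speed limits (rad/s): [2.57, 2.57, 3.14, 3.14, 3.14, 3.14].

INTERFACE

Orientations are given as a unit quaternion [x, y, z, w].
In Python, from workcell import r, command_gripper, optics gives the robot as it stands. The module is installed in compiled form; this text tells all that it offers. Calls block until the motion is done:
- r.reach(position, orientation): joint-space move of the TCP to a pose.
- r.move_straight(position, orientation=None, speed=0.15, max_force=None): straight line of the TCP; orientation=None keeps the orientation; speed is the mean speed in m/s. With max_force (N) it stops when the force on the tool has changed by that much, and returns True; else False.
- r.movej(angles): joint-space move.
- command_gripper(opening, force=None): finger opening in m; force is the grip in N (None keeps the last); returns when the fingers have stopped.
- r.hold(seconds).
- r.solve_ik(position, orientation): joint angles nearest the present ones, or None.
- r.read_state(): the state.
- optics.get_image(name): name is "scene" or "top"; returns (picture, depth): 420x560x3 uint8, red, green, blue; 420x560 float32, m along the optical axis (not along the pixel's ray), 0 where there is no reading.
- optics.camera_model(name): a dict with "K" (3x3 intrinsics, pixels), "R" (3x3) and "t" (3): a world point X has camera coordinates R X + t. Camera axes: x right, y down, z forward; pixel columns grow to the right and rows downward; lengths in m; the calibration is good to about 2 mm. A picture is of the moment at which its call begins. camera_model takes no time and is no camera call.
A pose or a line that the arm cannot do raises r.PlanningError and nothing moves.
- r.finish_job(): hands the job in, once; it reports no verdict.
The state is a dict: "time_s": time; "joint_positions": joint angles; "dq": joint speeds; "tau": joint torques, N m; "eef_pos": TCP position; "eef_rot": TCP orientation; "contact_force": force on the tool from outside, world axes, zero at the start; "torque": the same for the moment, N m; "grip_width": finger opening in m.
Only numpy, scipy, OpenCV 4.12 (cv2) and the standard library are available. Lean on these libraries where they do the work, as an engineer would, in place of code of your own. Each camera call takes 0.05 s, during which the arm holds its last target. There are 200 camera calls.

TASK

Close the blue carafe: pick up the cork stopper by its wooden knob and lower it upright into the blue carafe's neck, letting go only once the plug is inside the neck, so that it ends fully home with its cap disc flat on the lip. Leave both carafes standing where they are and leave the white one open.

Things in the scene. Friction and masses are not known exactly. Their poses are not given: they have to be found in the camera images.
- stopper: Round stopper, 80 mm tall, about 80 g, standing upright and loose on its narrow end. From the bottom: light cork plug 34 mm long, tapering from 42 mm diameter at its top to 34 mm (last 2 mm chamfered to 31); dark wooden cap disc, diameter 70, 8 thick; dark wooden knob, diameter 32, from 42 to 80 mm up: grasp here. Origin: centre of the plug's lower end; z up along its axis.
- stopper_knob (a point): Point on the stopper's axis inside its knob, 66 mm above the plug's lower end and 24 mm above the cap disc's top: the height to grasp.
- blue_carafe: Open pot-bellied BLUE stoneware carafe, loose, about 0.75 kg, 125 mm tall, 108 mm wide at the belly, 62 at the neck, 72 at the lip. The stopper goes in here. Origin: centre of its underside; z up.
- blue_carafe_mouth (a point): Centre of the blue carafe's mouth, level with the top of its lip, 125 mm above its underside. The opening is 56 mm wide and narrows to the neck's 46 mm bore 10 mm down, so the plug has clearance. Fully home, the cap disc rests on the lip and the plug's lower end is 34 mm below it.
- white_carafe: The same carafe in WHITE, also open, loose; it must stay open and where it is. The two carafes may stand in either order. Origin: centre of its underside; z up.
There are look-alikes about, which are no part of the job. Of the things that look like the stopper, take the one that is farthest to the robot's left at the start.

How it is judged:
By the outcome, as a careful person would: the job done as asked, in the order asked, and still so for the second after the job is handed in, with the robot touching nothing.
It also fails if it takes over 43 s, if anything falls off the work surface, if the arm or the gripper's body presses on something with over 40 N, if the wrist force passes 120 N, or if a joint passes its speed limit or range.

## Working session

There is one attempt and no reset: what is moved stays moved. The work goes in short steps, each a Python script; the robot and the scene stay as the last script left them, time stands still between calls to the robot, and variables do not carry over. Pictures are saved under pics/ and viewed, about 8 in all and at most 12, crops included, and the job is handed in when it is done.

```bash
mkdir -p pics; cat > h.py <<'E'
import numpy as np, cv2
from workcell import r, command_gripper, optics
def cloud(name):
    im,d=optics.get_image(name); m=optics.camera_model(name)
    v,u=np.mgrid[:420,:560]; K,R,t=(np.array(m[k]) for k in "KRt")
    P=np.stack([(u-K[0,2])/K[0,0]*d,(v-K[1,2])/K[1,1]*d,d],-1)
    W=(P-t.reshape(3))@R
    W[d==0]=np.nan
    return im,W
E
python3 - <<'E'
from h import *
for n in("top","scene"):
    im,W=cloud(n); np.savez(f"/tmp/{n}.npz",im=im,W=W)
    cv2.imwrite(f"pics/{n}0.png",im[...,::-1])
    m=optics.camera_model(n); print(n,-np.array(m["R"]).T@np.array(m["t"]).ravel())
print(r.read_state()["time_s"],r.read_state()["eef_rot"])
E
```

```text
top [ 0.30219733 -0.05123585  1.11070909]
scene [ 0.04100814 -0.58439648  0.73365978]
0.1 [ 2.15713875e-01  9.76456381e-01 -6.25557175e-04 -2.61855330e-04]
```

View pics/top0.png

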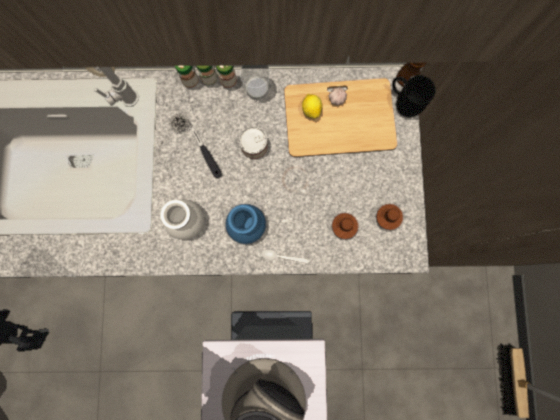

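View pics/scene0.png

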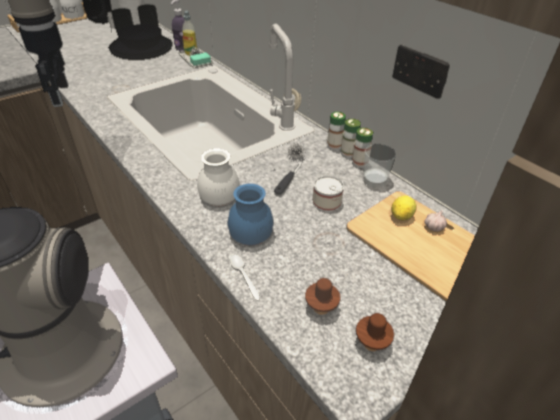

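The top view (robot at the bottom, its left at image left) shows these items:
- **Stopper candidates:** A at (345,226) and B at (390,216), both brown. The white jar at (254,142) is not one. A is farther left, so A is my choice.
- **Carafes:** white at (181,218), blue at (245,223).

Next I'll measure these and check A in a crop.

```bash
python3 - <<'E'
from h import *
from scipy.optimize import least_squares
D={n:np.load(f"/tmp/{n}.npz") for n in("top","scene")}
def circ(xy):
    f=lambda p:np.hypot(*(xy-p[:2]).T)-p[2]
    s=least_squares(f,[*np.median(xy,0),.03],loss="soft_l1",f_scale=.002); return s.x.round(4)
for n,pts in dict(top=dict(A=(345,226),B=(390,216),blue=(245,223),white=(178,217)),scene=dict(A=(323,295),B=(375,330),blue=(250,210),white=(217,175))).items():
    W=D[n]["W"]
    for k,(u,v) in pts.items():
        s=W[v-45:v+45,u-45:u+45].reshape(-1,3); c=W[v,u]
        s=s[np.isfinite(s).all(1)]
        s=s[np.hypot(*(s[:,:2]-c[:2]).T)<.075]
        zt=np.percentile(s[s[:,2]>.02][:,2],97)
        top=s[s[:,2]>zt-.006]
        print(n,k,c.round(3),"ztop",zt.round(4),len(top),"mean",top.mean(0).round(4),"circ",circ(top[:,:2]), "mid",((top.max(0)+top.min(0))/2).round(4))
        if k in"AB":
            d=s[(s[:,2]>.034)&(s[:,2]<.05)]; print("   disc mean",d.mean(0).round(4),((d.max(0)+d.min(0))/2).round(4),np.ptp(d,0).round(3))
W=D["top"]["W"]; print("right of counter",W[200,450],W[100,415],W[100,450],"edge",W[262,345])
a=cv2.resize(D["top"]["im"][185:260,310:420],None,fx=4,fy=4,interpolation=2)
b=cv2.resize(D["scene"]["im"][260:360,290:410],None,fx=3,fy=3,interpolation=2)
b=b[:300]; o=np.hstack([a,b]); cv2.imwrite("pics/crop.png",o[...,::-1])
E
```

```text
top A [ 0.437 -0.211  0.076] ztop 0.0804 116 mean [ 0.443  -0.2152  0.0789] circ [ 0.4431 -0.2152  0.0107] mid [ 0.4433 -0.2151  0.0794]
   disc mean [ 0.4417 -0.2144  0.0416] [ 0.4433 -0.2163  0.0416] [0.066 0.068 0.013]
top B [ 0.461 -0.324  0.081] ztop 0.0815 115 mean [ 0.4648 -0.3328  0.0795] circ [ 0.4647 -0.3328  0.0106] mid [ 0.4649 -0.3333  0.0797]
   disc mean [ 0.464  -0.3303  0.0418] [ 0.4656 -0.3325  0.0419] [0.067 0.068 0.015]
top blue [0.458 0.048 0.007] ztop 0.1264 311 mean [0.4532 0.0443 0.124 ] circ [0.4515 0.0436 0.0306] mid [0.4513 0.0444 0.1249]
top white [0.477 0.229 0.008] ztop 0.1264 299 mean [0.4665 0.2084 0.1241] circ [0.4656 0.207  0.0308] mid [0.4662 0.207  0.1248]
scene A [ 0.432 -0.228  0.062] ztop 0.0796 172 mean [ 0.4411 -0.2191  0.0779] circ [ 0.4413 -0.2185  0.0108] mid [ 0.4414 -0.2176  0.0777]
   disc mean [ 0.4357 -0.2243  0.0412] [ 0.4419 -0.2178  0.042 ] [0.07  0.069 0.016]
scene B [ 0.452 -0.343  0.066] ztop 0.08 210 mean [ 0.4634 -0.3364  0.0783] circ [ 0.4636 -0.3361  0.0106] mid [ 0.4645 -0.3353  0.0782]
   disc mean [ 0.4573 -0.3405  0.041 ] [ 0.4653 -0.3351  0.0418] [0.072 0.069 0.015]
scene blue [0.434 0.016 0.102] ztop 0.1242 300 mean [0.4524 0.0436 0.1226] circ [0.4499 0.0404 0.031 ] mid [0.4514 0.0421 0.1222]
scene white [0.449 0.178 0.092] ztop 0.124 237 mean [0.4651 0.2073 0.1225] circ [0.4636 0.2034 0.0309] mid [0.4653 0.2059 0.1224]
right of counter [ 0.49460954 -0.46714397  0.10682803] [ 0.80201204 -0.43187244  0.0071059 ] [ 0.73472778 -0.46699649  0.15265318] edge [ 0.35017923 -0.21880502  0.00282834]
```

View pics/crop.png

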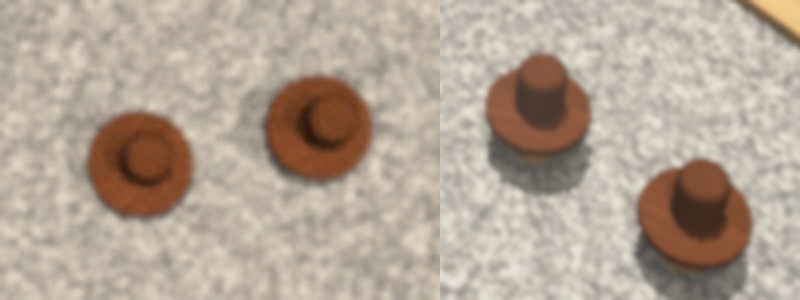

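A at (0.442,-0.217) is the leftmost stopper, and both cameras agree to about 3 mm. The crop shows A left of B, upright with its knob free. The blue mouth is at (0.451,0.0425). I'll move above A, descend and grasp, using a force guard.

```bash
python3 - <<'E'
from h import *
q=r.read_state()["joint_positions"]; s=2**-.5
for Q in([s,s,0,0],[s,-s,0,0]):
    for p in([.442,-.2165,.25],[.442,-.2165,.072],[.451,.0425,.25],[.451,.0425,.16]):
        a=r.solve_ik(p,Q); print(Q[1]>0,None if a is None else np.round(a,2))
best=min(([s,s,0,0],[s,-s,0,0]),key=lambda Q:(lambda a:9 if a is None else abs(a[5]))(r.solve_ik([.442,-.2165,.25],Q)))
print(best); np.save("/tmp/Q.npy",best)
r.reach([.442,-.2165,.25],best)
print(r.read_state()["time_s"],r.read_state()["eef_pos"])
command_gripper(.085)
print(r.move_straight([.442,-.2165,.073],speed=.12,max_force=8))
st=r.read_state(); print(st["time_s"],st["eef_pos"],st["contact_force"])
im,W=cloud("scene"); np.savez("/tmp/s1.npz",im=im,W=W)
cv2.imwrite("pics/g0.png",cv2.resize(im[180:380,240:440],(600,600))[...,::-1])
E
```

```text
True [-0.61  0.29  1.62 -0.    1.23 -0.61]
True [-0.61  0.52  1.84 -0.    0.78 -0.61]
True [-0.08  0.22  1.72 -0.    1.21 -0.08]
True [-0.08  0.32  1.85 -0.    0.97 -0.08]
False [-0.61  0.29  1.62 -0.    1.23  2.53]
False [-0.61  0.52  1.84 -0.    0.78  2.53]
False [-0.08  0.22  1.72 -0.    1.21  3.07]
False [-0.08  0.32  1.85 -0.    0.97  3.07]
[0.7071067811865476, 0.7071067811865476, 0, 0]
2.675 [ 0.44230053 -0.2158497   0.25004727]
False
4.5167 [ 0.44233305 -0.21670456  0.07356679] [0.55940252 0.38659247 0.09200105]
```

View pics/g0.png

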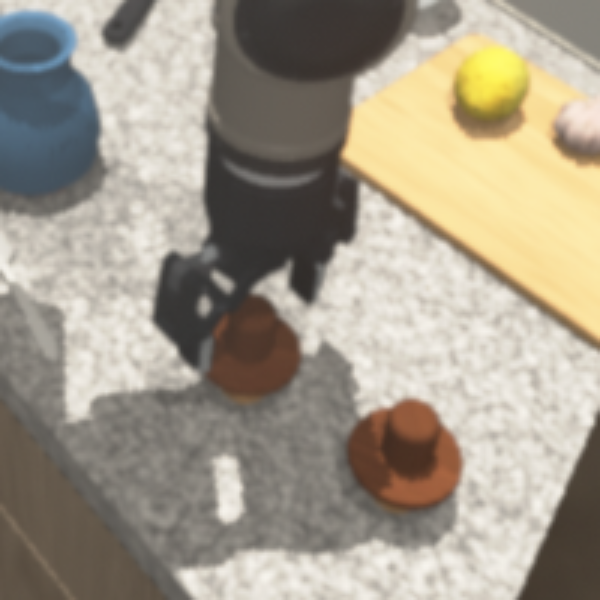

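The fingers straddle A's knob (crop pixel ~(250,330)), and B stands clear at (410,440). I'll close, lift and carry it over to the blue carafe.

```bash
python3 - <<'E'
from h import *
Q=np.load("/tmp/Q.npy")
command_gripper(.02,force=45)
st=r.read_state(); print(st["grip_width"],st["eef_pos"],st["contact_force"])
x,y,z=st["eef_pos"]
r.move_straight([x,y,z+.19],speed=.12)
print(r.read_state()["grip_width"],r.read_state()["contact_force"])
r.reach([.451,.0425,.25],Q); r.hold(.3)
st=r.read_state(); print(st["time_s"],st["eef_pos"],st["grip_width"],st["contact_force"])
for n in("scene","top"):
    im,W=cloud(n); np.savez(f"/tmp/{n}2.npz",im=im,W=W)
    print(n, np.isfinite(W).mean())
im=np.load("/tmp/scene2.npz")["im"]; t=np.load("/tmp/top2.npz")["im"]
cv2.imwrite("pics/c0.png",np.hstack([cv2.resize(im[100:260,170:330],(400,400),interpolation=2),cv2.resize(t[150:280,140:270],(400,400),interpolation=2)])[...,::-1])
E
```

```text
0.030449429435656435 [ 0.44215827 -0.21657048  0.07326289] [-0.89482499  0.41254264  3.35270711]
0.030712042404729772 [ 0.11726543  0.67445254 -0.49539792]
8.1583 [0.45120062 0.04167078 0.24998396] 0.03115121682471136 [-0.58474818  0.3726944  -2.11949194]
scene 0.9960034013605442
top 0.9961267006802721
```

View pics/c0.png

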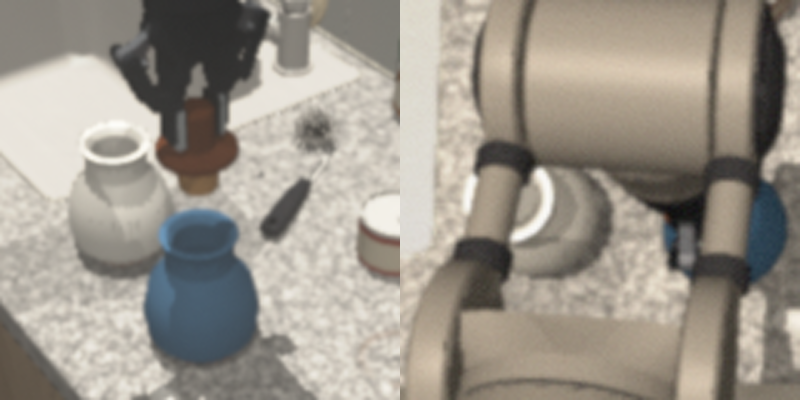

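The stopper hangs upright from the knob (disc at crop (197,155), plug at (198,183)) above the blue mouth at (198,235). I'll measure the offset in this one camera, so calibration bias cancels.

```bash
python3 - <<'E'
from h import *
from scipy.optimize import least_squares
d=np.load("/tmp/scene2.npz"); im,W=d["im"].astype(int),d["W"]
sl=(slice(140,260),slice(200,300)); I=im[sl].reshape(-1,3); P=W[sl].reshape(-1,3)
I,P=I[np.isfinite(P).all(1)],P[np.isfinite(P).all(1)]
near=np.hypot(P[:,0]-.451,P[:,1]-.042)<.055
red=(I[:,0]>I[:,2]*1.5)&(I[:,0]>50)&near&(P[:,2]>.165)
Z=P[red]; print("red n",len(Z),"z",np.percentile(Z[:,2],[1,10,50,90,99]).round(3))
# disc rim: points far from the axis at disc height
disc=Z[(Z[:,2]>.2)&(Z[:,2]<.232)]
print("disc bbox mid",((disc.max(0)+disc.min(0))/2).round(4),np.ptp(disc,0).round(3))
ax=np.array([.451,.042])
out=disc[disc[:,2]<.218]
f=lambda R,S:least_squares(lambda p:np.hypot(*(S[:,:2]-p).T)-R,ax,loss="soft_l1",f_scale=.002).x.round(4)
print("disc rim R35",len(out),f(.035,out))
pl=Z[(Z[:,2]<.204)]
rr=lambda p:np.hypot(*(pl[:,:2]-p).T)-(.017+.004*np.clip((pl[:,2]-.177)/.034,0,1))
print("plug",len(pl),least_squares(rr,ax,loss="soft_l1",f_scale=.002).x.round(4),pl[:,2].min())
# disc top plane -> tilt
tp=disc[(disc[:,2]>.2145)&(np.hypot(*(disc[:,:2]-ax).T)>.022)]
A=np.c_[tp[:,:2]-ax,np.ones(len(tp))]; print("plane",len(tp),np.linalg.lstsq(A,tp[:,2],rcond=None)[0].round(3))
blue=(I[:,2]>I[:,0]*1.3)&near&(P[:,2]>.117)&(P[:,2]<.135)
B=P[blue]; print("lip",len(B),f(.0315,B),"mid",((B.max(0)+B.min(0))/2).round(4))
E
```

```text
red n 533 z [0.184 0.195 0.218 0.253 0.257]
disc bbox mid [0.4494 0.036  0.2207] [0.064 0.059 0.022]
disc rim R35 191 [0.4552 0.0457]
plug 73 [0.4516 0.0413] 0.18245538310950057
plane 200 [0.024 0.004 0.218]
lip 292 [0.4494 0.0403] mid [0.45   0.0416 0.1218]
```

```bash
python3 - <<'E'
from h import *
T=[.4502,.0423]
r.move_straight([*T,.205],speed=.1)
print(r.move_straight([*T,.161],speed=.04,max_force=6))
st=r.read_state(); print(st["time_s"],st["eef_pos"],st["grip_width"],st["contact_force"],st["torque"])
im,W=cloud("scene"); np.savez("/tmp/s3.npz",im=im,W=W)
cv2.imwrite("pics/d0.png",cv2.resize(im[130:260,180:310],(600,600),interpolation=2)[...,::-1])
E
```

```text
True
9.8 [0.45022071 0.0422892  0.16414126] 0.03085205927589794 [ 3.39583315e-03 -5.54872204e-01  4.25667252e+00] [0.00874363 0.08199548 0.02098054]
```

View pics/d0.png

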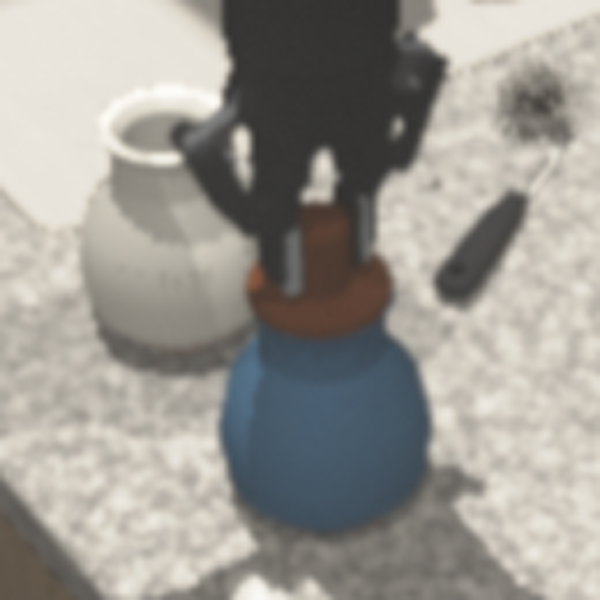

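Contact came at TCP z 0.1641, against 0.1643 predicted for fully home. The cap covers the blue lip at crop (320,295). I'll release, retreat and check.

```bash
python3 - <<'E'
from h import *
command_gripper(.075)
r.move_straight([.4502,.0423,.29],speed=.12)
Q=np.load("/tmp/Q.npy"); r.reach([.40,-.25,.30],Q); r.hold(.2)
st=r.read_state(); print(st["time_s"],st["contact_force"])
out=[]
for n,(v0,v1,u0,u1) in dict(scene=(130,260,170,300),top=(170,270,150,280)).items():
    im,W=cloud(n); W0=np.load(f"/tmp/{n}.npz")["W"]
    out.append(cv2.resize(im[v0:v1,u0:u1],(400,400),interpolation=2))
    P=W[v0:v1,u0:u1].reshape(-1,3); P=P[np.isfinite(P).all(1)]
    n1=np.hypot(*(P[:,:2]-[.4505,.0425]).T)
    s=P[(n1<.033)&(n1>.02)&(P[:,2]>.118)&(P[:,2]<.145)]
    A=np.c_[s[:,:2]-[.4505,.0425],np.ones(len(s))]
    k=P[(n1<.03)&(P[:,2]>.155)]
    print(n,"disc plane",np.linalg.lstsq(A,s[:,2],rcond=None)[0].round(4),"knob top",k.mean(0).round(4),k[:,2].max().round(4))
    for nm,c in dict(white=(.466,.207),blue=(.451,.043)).items():
        f=lambda X:(lambda S:S[np.isfinite(S).all(1)&(np.hypot(S[:,0]-c[0],S[:,1]-c[1])<.075)&(S[:,2]>.02)&(S[:,2]<.11)].mean(0).round(4))(X.reshape(-1,3))
        print("  ",nm,"body mean before/after",f(W0),f(W))
cv2.imwrite("pics/e0.png",np.hstack(out)[...,::-1])
E
```

```text
12.8917 [ 0.51012742  0.12956096 -0.39825227]
scene disc plane [0.006  0.0189 0.1318] knob top [0.4463 0.0357 0.166 ] 0.1721
   white body mean before/after [0.4499 0.1808 0.0683] [0.4494 0.1811 0.0686]
   blue body mean before/after [0.436  0.0195 0.0685] [0.4333 0.015  0.0655]
top disc plane [-0.0042  0.0024  0.1327] knob top [0.4495 0.0417 0.1694] 0.1749
   white body mean before/after [0.4531 0.1883 0.0704] [0.4531 0.1882 0.0705]
   blue body mean before/after [0.436  0.034  0.0711] [0.4349 0.0332 0.0697]
```

View pics/e0.png

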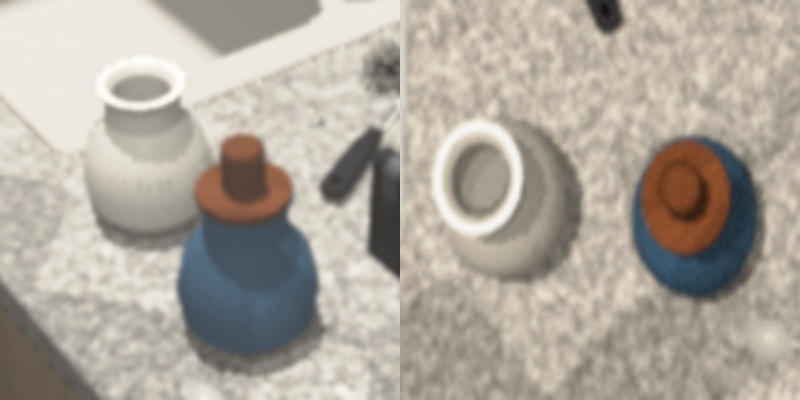

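The stopper is upright and flat on the blue carafe (disc at (243,190) in the scene half and (687,195) in the top half). Its disc top is at about 0.133 m, as expected for fully home. The white carafe is open and unmoved.

```bash
python3 -c "
from workcell import r
r.finish_job()"
```

```text
the job is handed in; nothing more can be done
```

The blue carafe is closed. I picked up the leftmost look-alike by its knob and lowered it into the blue neck. I let go only when it touched down at TCP z 0.1641 m (0.1643 predicted for fully home), then handed the job in at about 13 s of the 43 s allowed.

**Fit:** after release, the cap disc's top measured 0.132 m in the scene camera and 0.1327 m in the top camera, against 0.133 m expected. The top camera shows the disc flat to within 0.3°. The scene camera reads about 1° of tilt, which I put down to its noise.

**Carafes:** the white carafe is open and unmoved to within 0.5 mm. The blue one's visible-body average shifted 1–5 mm between the before and after pictures. I put that down to the cap now hiding part of the carafe, and did not measure its position separately.

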